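# Lock the bench scraper away in its blade block

### The job

Put the bench scraper away: lift it out of the blue wash rack and slide its steel blade edgewise down into the slot of the wooden blade block until it is fully home. Then turn the black lock knob on the block clockwise until it clicks over and its red keeper bar lies fully across the top of the scraper's handle, and let go. Leave the other things on the table where they are.

Things in the scene. Friction and masses are not known exactly. Their poses are not given: they have to be found in the camera images.
- scraper: Bench scraper: upright steel blade 110 (its x) by 3 (y) mm, 65 mm high, with a pale wooden handle along its whole top edge, 110 by 20 (y) by 28 mm high; 93 mm high overall, 0.14-0.26 kg. Origin: middle of the blade's lower edge; z up to the handle. Same either way round. It stands in the wash rack at first, leaning up to 0.1 rad, and lifts straight out.
- scraper_grip (a point): Point inside the scraper's handle to take it by from above, fingers closing across its 20 mm width: centre of the handle's length, 87 mm above the blade's lower edge, 6 mm below the handle's top. Axes as the scraper's.
- rack: Blue plastic wash rack, fixed: base plate 160 (x) by 90 by 12 mm, two pairs of prongs 42 mm either side of its middle, tops 48 mm above the table. The blade stands on the plate along the rack's x, in a 6 mm gap between the prongs, up to 8 mm off the middle along x. Origin: centre of its underside.
- block: Wooden blade block, fixed, 60 mm high, 80 mm wide, reaching along its x from -75 to +115 mm. Origin: on the table under the centre of its slot. The slot runs along its x: 116 mm long, 6.5 wide, 50 deep, mouth bevelled 3 mm. At x = +85 mm a steel post 22 mm across carries the lock. With the scraper home its handle spans 75 to 103 mm above the table.
- slot_mouth (a point): Centre of the slot's mouth, level with the block's top, 60 mm above the table. x along the slot.
- slot_floor (a point): Centre of the slot's floor, 10 mm above the table, where the middle of the blade's lower edge belongs. x along the slot.
- keeper (a joint): Lock: knob and red keeper bar turn together, clockwise from above as it grows. 0 = open, 1.2 rad = locked (stop). Click at 0.6: below it springs back to 0, beyond it snaps on to 1.2. Takes up to 0.12 N m. Locked, the bar points along the block's -x, over the scraper's handle; at value q it is turned 1.2 - q anticlockwise from that. It is blocked if the scraper is not home.
- lock_grip (a point): On the lock's axis, 142 mm above the table, 2 mm below the top of the black knob: an upright plate 44 mm long, 12 thick, 30 tall, in line with the keeper bar. Pinch its 12 mm from above with the TCP at this point; under it a collar 26 mm across, top 114 mm above the table. Axes: the block's, turned by minus the joint value about the vertical.
- keeper_tip (a point): Outer end of the red keeper bar, 52 mm from the lock's axis, 110 mm above the table; the bar is 14 mm wide and 6 mm thick, its underside 107 mm above the table.
- disc_a: Bystander: fired terracotta disc, 54 mm across, 10 mm high. Origin under its centre.
- disc_b: Bystander: fired terracotta disc, 54 mm across, 10 mm high. Origin under its centre.
- slip_pot: Bystander: small empty dark metal bowl, 72 mm across, 50 mm high. Origin under its centre.
- owl_tile: Bystander: fired owl-shaped tile, about 130 mm by 110 mm, 20 mm high. Origin under its round body.
- brush: Bystander: brush lying flat along its x, about 200 mm long. Origin under its middle.
- glaze_jar: Bystander: jar with a blue lid, 60 mm across, 85 mm high. Origin under its centre.
- spray_bottle: Bystander: green bottle, 56 mm across, 150 mm high. Origin under its centre.
Not all that is in view belongs to the job. What is shaped like the block but purple is not meant.

How it is judged:
By the outcome, as a careful person would: the job done as asked, in the order asked, and still so for the second after the job is handed in, with the robot touching nothing.
It also fails if it takes over 58 s, if anything falls off the work surface, if the arm or the gripper's body presses on something with over 40 N, if the wrist force passes 120 N, or if a joint passes its speed limit or range.

### The arm

A 6-joint arm with a two-finger parallel gripper is mounted at the origin on the work surface. World frame = base frame: x ahead of the robot, y to its left, z up, the work surface at z = 0. Lengths are in m, angles in rad, forces in N, time in s.
With the tool pointing down it reaches from about 0.375 to 0.975 m from the base axis. Payload 3.8 kg.
Tool frame: the origin (TCP) lies between the finger pads, 19 mm behind the fingertips; this is the grasp point; z points along the fingers, y is the line along which they close (so a half turn about z gives the same grasp; the last joint's range is limited). The gripper opens to 88 mm and grips with 3 to 60 N. Pads are 18 mm wide; open, the fingers measure 123 mm over their backs; the gripper's body (75 mm by 187 mm) begins 45 mm behind the grasp point.
Start: joints at [-1.245, 0.264, 1.604, -0, 1.274, -0.037], TCP at [0.24, -0.631, 0.257] pointing down, gripper open.
Joint ranges: [-2.63, 2.63], [-0.94, 2.18], [0.31, 2.57], [-1.31, 4.45], [0, 2.66], [-2.55, 2.55]. Speed limits (rad/s): [2.57, 2.57, 3.14, 3.14, 3.14, 3.14].

### API

Orientations are given as a rotation vector (axis times angle).
In Python, from cell import manip, inverse_kinematics, cams, order gives the robot as it stands. Calls block until the motion is done:
- manip.move_pose(position, orientation): joint-space move of the TCP to a pose.
- manip.move_linear(position, rate=0.15, rot=None): straight line of the TCP; rot=None keeps the orientation; rate is the mean speed in m/s.
- manip.set_joints(angles): joint-space move.
- manip.set_gripper(opening, force=None): finger opening in m; force is the grip in N (None keeps the last); returns when the fingers have stopped.
- manip.dwell(seconds).
- inverse_kinematics(position, orientation): joint angles nearest the present ones, or None.
- manip.state(): the state.
- cams.capture(name): name is "scene" or "top" or "wrist"; returns a dict with "image" (480x640x3 uint8, blue, green, red), "z_map" (480x640 float32, m along the optical axis (not along the pixel's ray), 0 where there is no reading), "intrinsics" (3x3 intrinsics, pixels), "position" and "orientation" of the camera in the world; the wrist camera has in their place "T_tool_cam" (4x4, takes a point from camera to tool coordinates, whose origin is the TCP and whose axes are the flange's). Camera axes: x right, y down, z forward; pixel columns grow to the right and rows downward; lengths in m; the calibration is good to about 2 mm. A picture is of the moment at which its call begins: read the wrist's pose just before it.
A pose or a line that the arm cannot do raises manip.IKError and nothing moves.
- order.close_job(): hands the job in; it is judged then, once.
The state is a dict: "clock": time; "joint_pos": joint angles; "joint_velocities": joint speeds; "tau": joint torques, N m; "tool_pos": TCP position; "tcp_rot": TCP orientation; "contact_force": force on the tool from outside, world axes, zero at the start; "moment": the same for the moment, N m; "gripper_width": finger opening in m; "grasp_force": force on a finger pad.
Only numpy, scipy, OpenCV 4.12 (cv2) and the standard library are available. Lean on these libraries where they do the work, as an engineer would, in place of code of your own. Each camera call takes 0.05 s, during which the arm holds its last target. There are 200 camera calls.

## Working session

There is one attempt and no reset: what is moved stays moved. The work goes in short steps, each a Python script; the robot and the scene stay as the last script left them, time stands still between calls to the robot, and variables do not carry over. Pictures are saved under pics/ and viewed, at most 10 in all, crops included, and the job is handed in when it is done.

```bash
ls; mkdir -p pics; cat > h.py <<'E'
import numpy as np, cv2
from scipy.spatial.transform import Rotation as R
from cell import manip, inverse_kinematics, cams, order
def rm(o):
    o=np.array(o,float)
    return o if o.shape==(3,3) else R.from_rotvec(o).as_matrix() if o.size==3 else R.from_quat(o).as_matrix()
def cap(name):
    s=manip.state(); c=cams.capture(name)
    if name=='wrist':
        T=np.eye(4);T[:3,:3]=rm(s['tcp_rot']);T[:3,3]=s['tool_pos'];T=T@c['T_tool_cam']
    else:
        T=np.eye(4);T[:3,:3]=rm(c['orientation']);T[:3,3]=c['position']
    c['T']=T; return c
def cloud(c):
    z=c['z_map'];K=c['intrinsics'];v,u=np.indices(z.shape)
    P=np.stack([(u-K[0,2])/K[0,0]*z,(v-K[1,2])/K[1,1]*z,z],-1)@c['T'][:3,:3].T+c['T'][:3,3]
    P[z<=0]=np.nan
    return P
def down(yaw):  # tool z down, tool y at world angle yaw
    y=np.array([np.cos(yaw),np.sin(yaw),0]);z=np.array([0,0,-1.]);x=np.cross(y,z)
    return R.from_matrix(np.stack([x,y,z],1)).as_rotvec()
E
python3 - <<'E'
from h import *
for n in ['scene','top']:
    c=cap(n);cv2.imwrite(f'pics/{n}0.png',c['image']);np.savez(f'{n}0.npz',**c);print(n,c['T'].round(3).tolist(),c['intrinsics'].tolist())
s=manip.state();print(s['clock'],s['tcp_rot'],s['gripper_width'])
E
```

```text
pics
scene [[0.876, 0.399, -0.271, 0.827], [0.482, -0.733, 0.48, -0.529], [-0.008, -0.551, -0.834, 1.058], [0.0, 0.0, 0.0, 1.0]] [[462.30643877337707, 0.0, 312.13707616083116], [0.0, 462.30643877337707, 245.87496516772487], [0.0, 0.0, 1.0]]
top [[0.028, -0.997, 0.065, 0.425], [-1.0, -0.028, 0.011, 0.02], [-0.009, -0.065, -0.998, 1.35], [0.0, 0.0, 0.0, 1.0]] [[524.0293903134333, 0.0, 327.3466060310724], [0.0, 524.0293903134333, 235.06925558882867], [0.0, 0.0, 1.0]]
0.1 [-3.08805926e+00 -5.66459902e-01  4.77940165e-04] 0.08783732711244946
```

View pics/scene0.png

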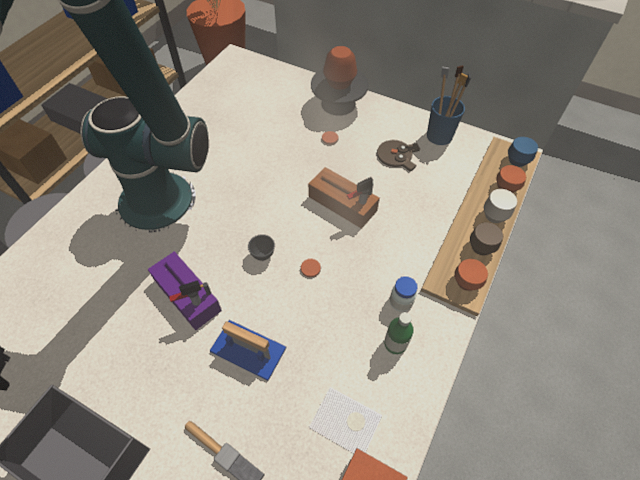

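View pics/top0.png

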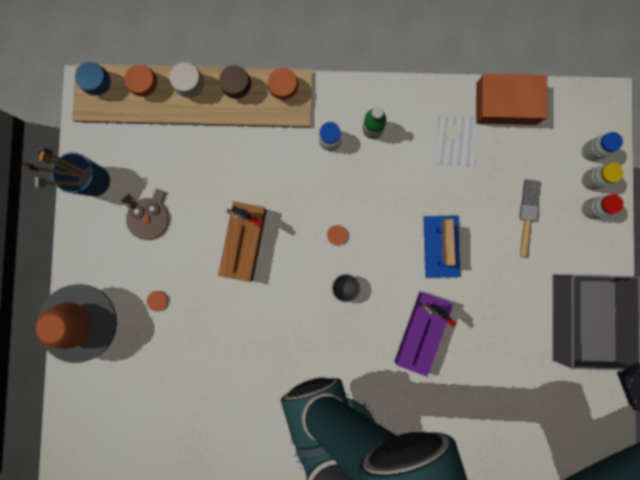

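The scene view shows the rack with the scraper at about (248,347) and the wooden block at (343,196) with its lock at (362,187). The top view shows the rack at (443,246), and the block at (243,241) with its lock at (245,215). The purple decoy is at (425,333). Next I'll get coarse positions from the depth maps.

```bash
cat > a.py <<'E'
from h import *
def rect(p):
    (c,s,a)=cv2.minAreaRect(p.astype(np.float32)*1000); 
    b=cv2.boxPoints((c,s,a)); e=[b[1]-b[0],b[2]-b[1]]; e=max(e,key=np.linalg.norm)
    return np.round(c,1),np.round(sorted(s),1),round(float(np.degrees(np.arctan2(e[1],e[0]))%180),2)
for n,boxes in [('top',[(415,475,205,290),(210,275,195,290)]),('scene',[(200,295,310,385),(300,390,160,235)])]:
    c=dict(np.load(f'{n}0.npz'));P=cloud(c)
    for k,(u0,u1,v0,v1) in enumerate(boxes):
        p=P[v0:v1,u0:u1].reshape(-1,3);p=p[np.isfinite(p[:,2])]
        for lo,hi in ([(.008,.016),(.085,.12)] if k==0 else [(.054,.066),(.10,.122),(.13,.16)]):
            q=p[(p[:,2]>lo)&(p[:,2]<hi)]
            if len(q)>8: print(n,k,lo,hi,len(q),np.median(q[:,2]).round(4),rect(q[:,:2]))
E
python3 a.py
```

```text
top 0 0.008 0.016 1358 0.0117 (array([ 493.9, -253.2]), array([106.4, 167.5]), 6.76)
top 0 0.085 0.12 449 0.1038 (array([ 497.5, -257. ]), array([ 21.8, 108.3]), 3.07)
top 1 0.054 0.066 2033 0.0588 (array([488.1, 248.3]), array([ 81.5, 190.2]), 171.05)
top 1 0.1 0.122 156 0.1116 (array([548.7, 232.5]), array([27.8, 91.3]), 71.39)
top 1 0.13 0.16 103 0.1432 (array([552.3, 238. ]), array([11.8, 45.2]), 59.61)
scene 0 0.008 0.016 1559 0.012 (array([ 464.3, -253.7]), array([ 96.1, 218.6]), 179.67)
scene 0 0.085 0.12 544 0.1041 (array([ 499.2, -254.2]), array([ 21.9, 109.6]), 2.72)
scene 1 0.054 0.066 1340 0.0603 (array([489. , 251.8]), array([ 86.8, 192.3]), 170.36)
scene 1 0.1 0.122 127 0.1137 (array([551.6, 235.2]), array([24.4, 91.6]), 62.6)
scene 1 0.13 0.16 104 0.1425 (array([553.2, 240. ]), array([14.5, 43.4]), 59.61)
```

Both views agree. The handle top is at 0.104 m, the block top at 0.060 m and the knob top at 0.143 m. I'll refine these with the wrist camera.

View pics/w12.png

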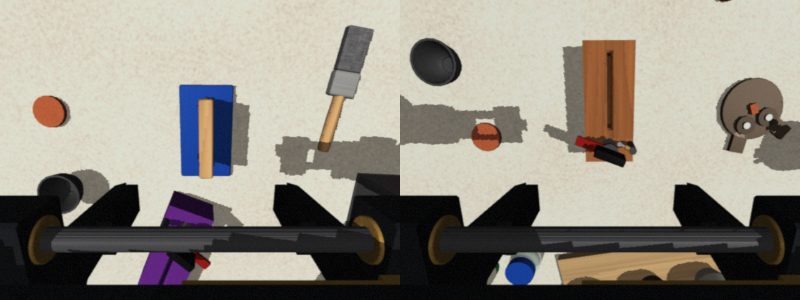

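The wrist views (halved) show the handle at about (205,138) in the rack at left. At right the block's slot runs along (610,90), with the black knob at (605,152) and the red bar at (585,143). I'll measure both.

```bash
cat > c.py <<'E'
from h import *
exec(open('a.py').read().split('for n,boxes')[0])
c=dict(np.load('w1.npz'));P=cloud(c);p=P.reshape(-1,3);p=p[np.isfinite(p[:,2])&(np.linalg.norm(p[:,:2]-[.498,-.255],axis=1)<.11)]
for lo,hi in((.008,.016),(.04,.053),(.098,.115)):
    q=p[(p[:,2]>lo)&(p[:,2]<hi)];print('w1',lo,len(q),np.median(q[:,2]).round(4),rect(q[:,:2]))
q=p[(p[:,2]>.095)&(p[:,2]<.115)]
A=np.c_[q[:,:2]-q[:,:2].mean(0),np.ones(len(q))];co=np.linalg.lstsq(A,q[:,2],rcond=None)[0];print('top plane tilt',co)
for n in('w2','w3'):
    c=dict(np.load(n+'.npz'));P=cloud(c);K=c['intrinsics'];T=c['T']
    p=P.reshape(-1,3);p=p[np.isfinite(p[:,2])&(np.linalg.norm(p[:,:2]-[.49,.25],axis=1)<.13)]
    for lo,hi in((.055,.065),(.104,.116),(.135,.16)):
        q=p[(p[:,2]>lo)&(p[:,2]<hi)]
        if len(q)>8:print(n,lo,len(q),np.median(q[:,2]).round(4),rect(q[:,:2]))
    # slot: pixels ray-projected to z=.06, dark, in slot region
    v,u=np.indices(P.shape[:2]);d=np.stack([(u-K[0,2])/K[0,0],(v-K[1,2])/K[1,1],np.ones(u.shape)],-1)@T[:3,:3].T
    X=T[:3,3]+d*((.06-T[2,3])/d[...,2])[...,None]
    a=-.162;ex=np.array([np.cos(a),np.sin(a)]);ey=np.array([-ex[1],ex[0]])
    L=X[...,:2]-[.469,.253];lx=L@ex;ly=L@ey
    g=c['image'].sum(-1)
    roi=(abs(lx)<.064)&(abs(ly)<.012)
    th=(np.percentile(g[roi],5)+np.percentile(g[roi],80))/2
    m=roi&(g<th);print('dark slot',n,m.sum(),rect(X[m][:,:2]))
    for x in(-.04,-.02,0,.02,.04):
        s=(abs(lx-x)<.008)&(abs(ly)<.012)
        h=[(int(g[s&(abs(ly-t)<.0008)].mean()),int(1000*np.nanmean(P[...,2][s&(abs(ly-t)<.0008)]))) for t in np.arange(-.008,.0081,.0016)]
        print(x,h)
E
python3 c.py
```

```text
w1 0.008 9044 0.0125 (array([ 493.6, -254.5]), array([ 90.2, 159.5]), 2.74)
w1 0.04 121 0.0485 (array([ 493.3, -254.5]), array([27. , 96.2]), 2.86)
w1 0.098 2947 0.1054 (array([ 499.5, -254.1]), array([ 19.5, 109.1]), 3.2)
top plane tilt [-0.00160486 -0.00907199  0.105226  ]
w2 0.055 13046 0.0606 (array([490.3, 250.7]), array([ 80.2, 190.5]), 170.93)
w2 0.104 856 0.1135 (array([545.8, 237.5]), array([18.6, 92. ]), 70.26)
w2 0.135 821 0.1443 (array([554.2, 240.5]), array([12.7, 43.8]), 59.87)
dark slot w2 1193 (array([470.8, 255.4]), array([  9.2, 120.1]), 171.03)
-0.04 [(297, 60), (286, 60), (276, 60), (253, 58), (186, 10), (137, 10), (132, 10), (125, 10), (117, 58), (155, 59), (239, 60)]
-0.02 [(288, 60), (283, 61), (272, 60), (261, 58), (197, 10), (138, 10), (136, 10), (129, 10), (117, 58), (153, 60), (227, 60)]
0 [(280, 60), (273, 60), (270, 60), (259, 58), (195, 10), (141, 10), (143, 10), (130, 10), (116, 57), (139, 59), (201, 60)]
0.02 [(275, 60), (271, 56), (278, 60), (270, 58), (212, 11), (155, 10), (144, 10), (128, 10), (118, 57), (137, 59), (202, 60)]
0.04 [(267, 60), (270, 
[... 330 characters left out ...]
slot w3 999 (array([471.1, 256. ]), array([  9.4, 120.8]), 170.75)
-0.04 [(297, 60), (290, 60), (280, 60), (265, 59), (209, 34), (136, 10), (131, 10), (120, 21), (114, 58), (146, 59), (254, 60)]
-0.02 [(289, 60), (284, 60), (275, 60), (267, 58), (213, 34), (135, 10), (137, 10), (126, 21), (115, 57), (140, 59), (231, 60)]
0 [(279, 60), (274, 61), (272, 60), (256, 58), (205, 28), (142, 10), (144, 10), (128, 21), (117, 58), (137, 59), (211, 36)]
0.02 [(275, 60), (268, 60), (274, 54), (264, 58), (195, 10), (151, 10), (146, 10), (125, 21), (120, 58), (147, 59), (213, 60)]
0.04 [(269, 60), (268, 60), (283, 60), (282, 58), (209, 12), (141, 12), (130, 12), (117, 22), (106, 56), (141, 59), (216, 60)]
```

The measurements match the text. The block origin is at (0.4706, 0.2539) with yaw −9.07°, and the slot floor reads 10 mm. The handle centre is at (0.4995, −0.254) with yaw 3°, its top is at 105 mm, and it is nearly upright. Now I'll grasp and lift.

```bash
cat > d.py <<'E'
from h import *
o=down(np.radians(93.0))
q=inverse_kinematics((.4995,-.2542,.16),o);print(np.round(q,2))
if q[5]<0: o=down(np.radians(-87.0))
def st(t):
    s=manip.state();print(t,round(s['clock'],2),np.round(s['tool_pos'],4),np.round(s['contact_force'],1),np.round(s['moment'],2),round(s['gripper_width'],4),round(s['grasp_force'],1),'q6',round(s['joint_pos'][5],2))
manip.set_gripper(.05)
manip.move_pose((.4995,-.2542,.16),o);st('above')
manip.move_linear((.4995,-.2542,.099),rate=.06);st('down')
manip.set_gripper(.0,force=45);st('grip')
manip.move_linear((.4995,-.2542,.24),rate=.08);manip.dwell(.3);st('up')
c=cap('wrist');cv2.imwrite('pics/w4.png',c['image']);np.savez('w4.npz',**c)
c=cap('scene');cv2.imwrite('pics/s4.png',c['image']);np.savez('s4.npz',**c)
for f in (80.93,-99.07):
    q=inverse_kinematics((.4706,.2539,.24),down(np.radians(f)));print(f,None if q is None else np.round(q,2))
E
python3 d.py
```

```text
[-0.52  0.13  1.95  0.    1.06 -2.14]
above 7.36 [ 0.4999 -0.2538  0.1603] [-0.1  0.3  0.9] [ 0.01 -0.   -0.  ] 0.05 0.0 q6 1.0
down 8.53 [ 0.4999 -0.2545  0.0995] [-0.   0.2 -0.3] [ 0.06 -0.02  0.  ] 0.0499 0.0 q6 1.0
grip 9.08 [ 0.4996 -0.2543  0.0992] [ 0.  -0.9  0.8] [-0.01  0.06  0.07] 0.0196 44.9 q6 1.0
up 11.3 [ 0.4995 -0.2542  0.2398] [-0.7  1.2 -2.3] [ 0.03 -0.01 -0.05] 0.02 44.9 q6 1.0
80.93 [ 0.45  0.01  1.92 -0.    1.21 -0.96]
-99.07 [ 0.45  0.01  1.92 -0.    1.21  2.18]
```

The grasp held, at width 20 mm with about 2.3 N of weight. Next I'll check how the scraper sits in the hand.

```bash
cat > e.py <<'E'
from h import *
exec(open('a.py').read().split('for n,boxes')[0])
c=dict(np.load('s4.npz'));P=cloud(c);p=P.reshape(-1,3);im=c['image'].reshape(-1,3).astype(int)
a=np.radians(3.);ex=np.array([np.cos(a),np.sin(a)]);ey=np.array([-ex[1],ex[0]])
L=p[:,:2]-[.4995,-.2542];lx=L@ex;ly=L@ey;z=p[:,2]
m=(abs(ly)<.02)&(abs(lx)<.09)&(z>.13)&(z<.25)
for k in np.arange(.145,.25,.01):
    s=m&(abs(z-k)<.005)
    if s.sum()>5: print(round(k,3),s.sum(),np.percentile(lx[s],[1,99]).round(4),np.median(ly[s]).round(4))
# blade lower edge height per lx
for x in np.arange(-.05,.051,.02):
    s=m&(abs(lx-x)<.006)
    if s.sum()>3: print('x',round(x,2),np.percentile(z[s],2).round(4))
E
python3 e.py; python3 -c "
import cv2
a=cv2.imread('pics/s4.png')[220:420,150:350]; b=cv2.imread('pics/w4.png')
cv2.imwrite('pics/c4.png',cv2.hconcat([cv2.resize(a,(400,400)),cv2.resize(b,(400,400))]))"
```

```text
0.155 44 [-0.0409  0.0519] -0.0001
0.165 53 [-0.0551  0.0535] 0.0001
0.175 42 [-0.0067  0.0537] 0.0001
0.185 50 [-0.0038  0.0539] 0.0
0.195 29 [-0.0009  0.0536] 0.0002
0.205 7 [0.0488 0.0539] 0.0003
0.215 8 [0.0335 0.054 ] 0.0011
0.225 51 [0.0086 0.0544] -0.0078
0.235 47 [0.0083 0.0542] -0.0077
0.245 223 [-0.0043  0.0538] 0.0014
x -0.01 0.1521
x 0.01 0.1575
x 0.03 0.1558
x 0.05 0.1574
```

View pics/c4.png

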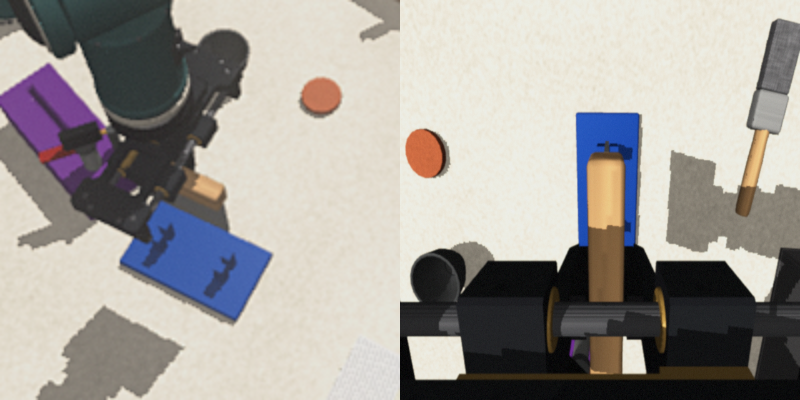

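The view shows the scraper hanging square in the fingers and clear of the rack, at (205,205) in the left panel. It is centred within about 1 mm. Now to carry it over and start the insertion.

```bash
cat > f.py <<'E'
from h import *
exec(open('d.py').read().split('def st')[1].join(['def st','']).split('manip.set_gripper')[0])
o=down(np.radians(-99.07))
manip.move_linear((.4706,.2539,.24),rate=.2,rot=o);manip.dwell(.2);st('over')
manip.move_linear((.4706,.2539,.16),rate=.1);manip.dwell(.2);st('near')
for z in (.152,.145,.14,.135,.13):
    manip.move_linear((.4706,.2539,z),rate=.03);manip.dwell(.1);st(z)
    f=np.array(manip.state()['contact_force'])
    if np.linalg.norm(f+[0,0,2])>12: break
c=cap('wrist');cv2.imwrite('pics/w5.png',c['image'])
c=cap('scene');cv2.imwrite('pics/s5.png',c['image'])
E
python3 f.py
```

```text
over 14.29 [0.4707 0.2536 0.24  ] [ 0.2 -0.5 -1.1] [ 0.08 -0.03  0.02] 0.0199 44.9 q6 2.18
near 15.44 [0.4712 0.2542 0.1609] [-0.1 -0.2 -0.5] [-0.01 -0.02  0.03] 0.0192 44.9 q6 2.18
0.152 15.96 [0.4706 0.2539 0.1519] [ 0.1 -0.8 -1.8] [ 0.07  0.03 -0.04] 0.0199 44.9 q6 2.18
0.145 16.44 [0.4706 0.2539 0.145 ] [ 0.   1.1 -1.5] [0.02 0.05 0.01] 0.0198 44.9 q6 2.18
0.14 16.86 [0.4706 0.2539 0.1399] [-0.7 -0.1 -1.5] [ 0.04 -0.03  0.03] 0.0195 44.9 q6 2.18
0.135 17.27 [0.4706 0.2539 0.1349] [ 0.7 -0.5 -1.2] [0.07 0.03 0.02] 0.0195 44.9 q6 2.18
0.13 17.69 [0.4706 0.2539 0.1299] [-0.8  0.1 -1.7] [ 0.04 -0.01 -0.03] 0.0191 44.9 q6 2.18
```

The blade is 17 mm into the slot with no contact force. Continuing to the floor.

```bash
cat > g.py <<'E'
from h import *
exec(open('d.py').read().split('def st')[1].join(['def st','']).split('manip.set_gripper')[0])
for z in (.12,.11,.104,.1,.098,.097,.0962,.0955):
    manip.move_linear((.4706,.2539,z),rate=.03);manip.dwell(.1);st(z)
    f=np.array(manip.state()['contact_force'])
    if np.linalg.norm(f+[0,0,-0])>10: break
c=cap('scene');cv2.imwrite('pics/s6.png',c['image']);np.savez('s6.npz',**c)
E
python3 g.py
```

```text
0.12 18.38 [0.4707 0.2539 0.12  ] [ 0.4  0.1 -1.3] [ 0.04 -0.   -0.03] 0.0197 44.9 q6 2.18
0.11 18.96 [0.4707 0.2539 0.11  ] [ 0.1 -0.3 -1.4] [0.05 0.01 0.01] 0.0197 44.9 q6 2.18
0.104 19.41 [0.4705 0.2539 0.1039] [ 0.4  0.2 -1.4] [ 0.07 -0.03  0.03] 0.0195 44.9 q6 2.18
0.1 19.79 [0.4706 0.2539 0.1   ] [-0.3  0.1 -2.9] [ 0.03 -0.01 -0.03] 0.0196 44.9 q6 2.18
0.098 20.14 [0.4706 0.2539 0.098 ] [ 0.6 -0.1 -1.3] [ 0.06  0.02 -0.01] 0.0196 44.9 q6 2.18
0.097 20.49 [0.4709 0.254  0.0972] [ 0.4 -0.5 -0.6] [ 0.11 -0.03 -0.01] 0.0198 44.9 q6 2.18
0.0962 20.84 [0.4709 0.2541 0.0972] [-2.2 -0.7  5.7] [-0.2   0.31  0.01] 0.0197 44.9 q6 2.18
0.0955 21.19 [0.471  0.2542 0.0971] [-3.5 -1.6 10.2] [-0.23  0.59 -0.02] 0.0197 44.9 q6 2.18
```

The blade is home: contact came at TCP z = 97 mm, just as expected. Now I'll release, check the handle height, and pinch the knob.

```bash
cat > i.py <<'E'
from h import *
exec(open('d.py').read().split('def st')[1].join(['def st','']).split('manip.set_gripper')[0])
exec(open('a.py').read().split('for n,boxes')[0])
manip.move_linear((.4706,.2539,.0972),rate=.03)
manip.set_gripper(.05);st('rel')
manip.move_linear((.4706,.2539,.22),rate=.1)
manip.move_pose((.4706,.2539,.31),down(np.radians(-99.07)));manip.dwell(.15)
c=cap('wrist');cv2.imwrite('pics/w7.png',c['image']);np.savez('w7.npz',**c)
p=cloud(c).reshape(-1,3)
p=p[np.isfinite(p[:,2])&(np.linalg.norm(p[:,:2]-[.4706,.2539],axis=1)<.06)]
q=p[(p[:,2]>.095)&(p[:,2]<.112)];A=np.c_[q[:,:2]-q[:,:2].mean(0),np.ones(len(q))]
h=np.linalg.lstsq(A,q[:,2],rcond=None)[0];print('handle',len(q),rect(q[:,:2]),h)
K=np.array([.5543,.2405])
if abs(h[2]-.1035)<.0025:
    o=down(np.radians(-30.3))
    manip.move_pose((*K,.2),o);manip.dwell(.1);st('above knob')
    manip.move_linear((*K,.142),rate=.06);st('at knob')
    manip.set_gripper(0,force=35);st('pinched')
E
python3 i.py
```

```text
rel 22.1 [0.4706 0.2539 0.0972] [-0.1  0.3 -0.8] [ 0.07 -0.03  0.02] 0.0503 0.0 q6 2.18
handle 2821 (array([470.6, 253.8]), array([ 19.9, 109.3]), 171.16) [-0.0004867   0.00789421  0.10327687]
above knob 25.39 [0.5543 0.2407 0.2005] [-0.3 -0.1  0.7] [ 0.    0.02 -0.02] 0.0501 0.0 q6 0.9
at knob 26.51 [0.5547 0.2407 0.1425] [-0.3 -0.4  0.9] [-0.06 -0.06 -0.01] 0.05 0.0 q6 0.9
pinched 27.17 [0.5541 0.2406 0.1421] [-0.7  0.8  1.7] [ 0.    0.12 -0.06] 0.0114 35.0 q6 0.9
```

The handle sits level at 103.3 mm and is centred on the slot, so it is home. The knob is pinched at 11.4 mm. Now I'll turn it clockwise.

```bash
cat > j.py <<'E'
from h import *
exec(open('d.py').read().split('def st')[1].join(['def st','']).split('manip.set_gripper')[0])
q0=np.array(manip.state()['joint_pos'])
for d in (.15,.3,.45,.6,.75,.9,1.05,1.2):
    q=q0.copy();q[5]+=d;manip.set_joints(q);st(d)
    if abs(manip.state()['moment'][2])>1.5: print('stop');break
manip.dwell(.2);st('end')
c=cap('wrist');cv2.imwrite('pics/w8.png',c['image'])
E
python3 j.py
```

```text
0.15 27.43 [0.5542 0.2406 0.1421] [-0.8  0.2  0.3] [-0.1  -0.04  0.07] 0.0116 35.0 q6 1.04
0.3 27.7 [0.5542 0.2405 0.1421] [-0.  -0.9  0.3] [-0.14 -0.11  0.12] 0.0118 35.0 q6 1.19
0.45 27.97 [0.5543 0.2404 0.1421] [ 0.4 -1.4  0.3] [-0.16 -0.11  0.12] 0.012 35.0 q6 1.34
0.6 28.23 [0.5543 0.2404 0.1421] [ 1.7 -1.2 -0.1] [-0.44 -0.2   0.05] 0.0116 35.0 q6 1.49
0.75 28.5 [0.5543 0.2403 0.1421] [ 2.1 -3.3 -0.5] [-0.56 -0.31 -0.13] 0.0116 35.0 q6 1.64
0.9 28.77 [0.5544 0.2402 0.1421] [ 2.6 -4.5 -0. ] [-0.63 -0.33 -0.1 ] 0.0118 35.0 q6 1.79
1.05 29.03 [0.5543 0.2401 0.1421] [ 1.6 -5.8 -0.4] [-0.81 -0.38 -0.08] 0.0119 35.0 q6 1.94
1.2 29.3 [0.5543 0.2401 0.1421] [ 3.2 -4.9 -0.7] [-0.78 -0.34 -0.05] 0.0118 35.0 q6 2.09
end 29.5 [0.5543 0.2401 0.1421] [ 2.2 -4.7  0.2] [-0.77 -0.36 -0.1 ] 0.0117 35.0 q6 2.09
```

The torque reversed at about 0.6, which is the click, and the knob followed to 1.2. I'll release, retreat and check.

```bash
cat > k.py <<'E'
from h import *
exec(open('d.py').read().split('def st')[1].join(['def st','']).split('manip.set_gripper')[0])
exec(open('a.py').read().split('for n,boxes')[0])
manip.set_gripper(.05);st('rel')
s=manip.state();p0=np.array(s['tool_pos']);manip.move_linear((p0[0],p0[1],.24),rate=.08)
manip.move_pose((.53,.24,.33),down(np.radians(80.9)));manip.dwell(.3);st('up')
c=cap('wrist');cv2.imwrite('pics/w9.png',c['image'][:420]);P=cloud(c).reshape(-1,3)
P=P[np.isfinite(P[:,2])&(np.linalg.norm(P[:,:2]-[.49,.25],axis=1)<.13)]
im=None
for lo,hi in((.098,.1065),(.1085,.118),(.138,.15)):
    q=P[(P[:,2]>lo)&(P[:,2]<hi)];print(lo,len(q),np.median(q[:,2]).round(4),rect(q[:,:2]))
E
python3 k.py
```

```text
rel 30.26 [0.5541 0.2407 0.1421] [ 0.9  0.6 -0.2] [0.02 0.02 0.02] 0.05 0.0 q6 2.1
up 34.58 [0.53   0.24   0.3299] [ 0.  -0.8 -0.3] [ 0.04 -0.19  0.02] 0.0502 0.0 q6 -1.03
0.098 2809 0.1034 (array([492.8, 251.9]), array([ 48.9, 154.4]), 3.87)
0.1085 781 0.1138 (array([533.6, 242.4]), array([25.6, 62.8]), 175.15)
0.138 738 0.1443 (array([554.4, 240.5]), array([11.8, 44.3]), 171.3)
```

View pics/w9.png

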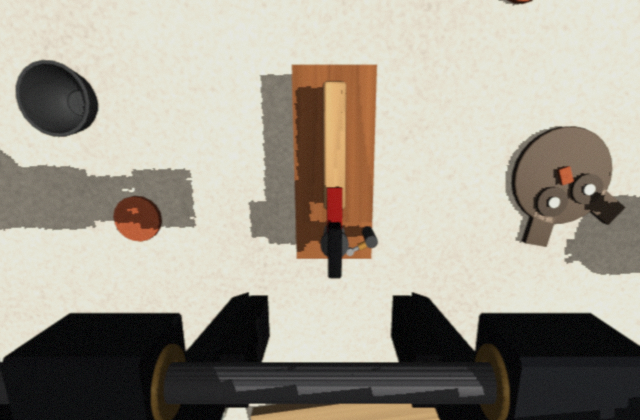

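The view shows the scraper seated in the slot at (335,140). The red bar lies in line over the handle's end at (335,205), and the knob at (335,250) is aligned at 171.3°, which is the locked angle. The gripper is clear and the bystanders haven't been touched. Handing in.

```bash
python3 -c "
from cell import order
print(order.close_job())"
```

```text
the job is handed in; nothing more can be done
None
```

The scraper is fully home in the wooden block, the keeper is clicked over and lies across its handle, the gripper is clear, and the job was handed in at about 35 s of the 58 s allowed.

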